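# Shift a driving-cabinet gear lever into third through its H-gate

## Task

The four-speed gear shifter on its plywood test board has been left somewhere in the left-hand leg of its H-gate. With the fingertips or the outside of the fingers, push the lever to the cross slot if it is not there already, then across to the right and into third gear, the far right-hand slot seen from the robot, all the way to the end of the slot so that the switch there can be tested, then leave it standing there. Only push: do not pinch the lever or force it hard against the gate, and leave the loose parts on the mat where they lie.

Things in the scene. Friction and masses are not known exactly. Their poses are not given: they have to be found in the camera images.
- shifter: Four-speed gear shifter of a driving game: grey steel frame 170 x 120 mm under a steel gate plate 196 x 140 mm, on a plywood test board 250 x 200 x 12 mm screwed fast to the bench. Origin under the board's centre, on the mat (world z = 0.003). x points to the far side, y left, z up; turned at most 0.45 rad from the robot's axes. First gear is far left, second near left, third far right, fourth near right.
- gate_center (a point): middle of the gate plate's upper face, 115 mm above the shifter's origin, axes as the shifter's. The H cut in the 4 mm plate has two legs along x, centred at y = +18 mm (left) and -18 mm (right), joined by one cross slot along y at x = 0; slots 16 mm wide, inner corners rounded.
- slot_third (a point): where the middle of the lever rod passes the gate plate's upper face when fully in third: at (22.5, -18, 115) mm in the shifter's frame
- lever_pivot (a point): the point about which the lever tilts, 47 mm above the shifter's origin; axes as the shifter's
- knob_center (a point): centre of the lever's black ball knob, 44 mm diameter, 190 mm from the pivot; below it a bare steel rod, 11 mm thick, runs down to the gate. With side angle c and throw angle t (the two joints) it lies at x = 190 sin t, y = -190 cos t sin c, z = 190 cos t cos c mm from the pivot in the shifter's axes. The point turns with the lever.
- lever_throw (a joint): fore and aft tilt of the lever, rad: 0 at the cross slot (neutral), grows to the far side (+x of the shifter). Rubber-buffered stops at +0.32 (first, third) and -0.32 (second, fourth). It can cross only within about 0.05 of 0; the rounded corners guide it in from about 0.08. It starts anywhere in the left leg and stays where it is left; about 3 N at the knob moves it.
- lever_side (a joint): sideways tilt of the lever, rad: 0 halfway, grows to the right (-y of the shifter). Rubber-buffered stops at -0.27 (left leg) and +0.27 (right leg); the legs' centres are at -0.26 and +0.26. It stays where it is left; about 2 N at the knob moves it.
- flank_far: the far (+x) side of the knob and rod; the four sides are listed because pressing two opposite ones at once counts as pinching. Origin at the lever's pivot, turning with the lever, z along the rod.
- flank_near: the near (-x) side of the knob and rod; same origin
- flank_left: the left (+y) side of the knob and rod; same origin
- flank_right: the right (-y) side of the knob and rod; same origin
- joystick_base: loose black plastic joystick base, 97 x 86 mm, 47 mm high, lying on the mat to the left of the test board, not to be moved; origin under its centre
- microswitch: loose silver steel microswitch, 28 x 25 x 10 mm, on the mat to the near right of the board, not to be moved; origin under its centre
- coin_chute: loose brass coin chute, 120 x 34 mm, 52 mm high, on the mat to the right of the board, not to be moved; origin under its centre

How it is judged:
By the outcome, as a careful person would: the job done as asked, in the order asked, and still so for the second after the job is handed in, with the robot touching nothing.
It also fails if it takes over 56 s, if anything falls off the work surface, if the arm or the gripper's body presses on something with over 40 N, if the wrist force passes 120 N, or if a joint passes its speed limit or range.

## Robot

A 6-joint arm with a two-finger parallel gripper is mounted at the origin on the work surface. World frame = base frame: x ahead of the robot, y to its left, z up, the work surface at z = 0. Lengths are in mm, angles in rad, forces in N, time in s.
With the tool pointing down it reaches from about 300 to 850 mm from the base axis. Payload 5.4 kg.
Tool frame: the origin (TCP) lies at the very end of the fingers, on their centre line; the grasp point (between the pads) lies 19 mm behind it; z points along the fingers, y is the line along which they close (so a half turn about z gives the same grasp; the last joint's range is limited). The gripper opens to 85 mm and grips with 20 to 120 N. Pads are 22 mm wide; open, the fingers measure 114 mm over their backs; the gripper's body (76 mm by 85 mm) begins 54 mm behind the grasp point. The pads swing forward as they close: fully open they stand 13 mm farther back than shut.
Start: joints at [1.064, 0.158, 1.597, -0, 1.386, -0.21], TCP at [168.176, 549.839, 231.299] pointing down, gripper open.
Joint ranges: [-2.91, 2.91], [-0.94, 2.29], [0.18, 2.7], [-1.29, 4.43], [0.17, 2.64], [-3, 3]. Speed limits (rad/s): [2.57, 2.57, 3.14, 3.14, 3.14, 3.14].

## Interface

Orientations are given as a rotation vector (axis times angle).
In Python, from plant import arm gives the robot as it stands.
- The arm moves only by the tool apply_moves, never from a script. Its argument "targets" is a list of rows, each an object of numbers: "jaw": the opening, from 0 (shut) to 1 (fully open); "x", "y", "z": the shift along the tool's x, y, z in mm; "spin": the turn about the tool's z in degrees. In form: [{"jaw": .., "x": .., "y": .., "z": .., "spin": ..}, ...]. A call has 1 to 12 rows; each row shifts and turns the commanded pose from where the row before left it, along the tool's axes as they then stand; what a row does not reach is not made up. A row lasts 1/8 s, in which the tool goes at most 62.5 mm and 10.7 degrees, less where a joint would pass 70% of its speed; a pose out of reach is approached as far as the arm can. A call is refused whole if a number of a shift passes 62.5 or a number of a turn 10.7, either way. A call with a gripper value outside its range is refused whole. The fingers move at their own pace and stop on an object; the grip force is fixed at half the most. Time passes only in rows, so rows that do not move let the fingers close. It gives the time, the measured TCP pose, the force, the opening and the grip force at its end, in the units of the state.
- arm.observe(): the state, without advancing time (a new reading comes with each control period).
- arm.snapshot(name): name is "side" or "top" or "wrist"; returns a dict with "frame" (480x640x3 uint8, red, green, blue), "intrinsics" (3x3 intrinsics, pixels), "k1" (the pictures are not rectified: a ray, as slopes to the right and down, at radius r is drawn at 1 + k1 r^2 times it, then the intrinsics apply), "world_from_camera" (4x4, takes a point from camera to world coordinates); the wrist camera has in their place "mount" (4x4, takes a point from camera to tool coordinates, whose origin is the TCP and whose axes are the flange's). Camera axes: x right, y up, looking along -z (the intrinsics and any distortion apply to the point x, -y, -z); pixel columns grow to the right and rows downward; lengths in mm; the calibration is good to about 2 mm. A picture is of the moment at which its call begins: read the wrist's pose just before it. There is no depth.
- arm.hand_in(): hands the job in; it is judged then, once.
The state is a dict: "t": time; "joint_pos": joint angles; "qd": joint speeds; "effort": joint torques, N m; "tcp_pos": TCP position; "ee_rot": TCP orientation; "ft_force": force on the tool from outside, world axes, zero at the start; "torque": the same for the moment, N m; "grip_width": finger opening in mm; "grasp_force": force on a finger pad.
Only numpy, scipy, OpenCV 4.12 (cv2) and the standard library are available. Lean on these libraries where they do the work, as an engineer would, in place of code of your own. Each camera call takes 0.05 s, during which the arm holds its last target. There are 200 camera calls.

## Working session

There is one attempt and no reset: what is moved stays moved. The work goes in short steps, Python scripts to look and compute and a tool call to move; the robot and the scene stay as the last step left them, time stands still between calls to the robot, and variables do not carry over. Pictures are saved under pics/ and viewed, at most 10 in all, crops included, and the job is handed in when it is done.

Besides the shell and the picture viewer there is one more tool, called after "Emit:" as name([rows], argument=value, ...), one row to a line, values as JSON. apply_moves: Moves the arm, as the interface text tells. Its arguments: {"type":"object","properties":{"targets":{"type":"array"}},"required":["targets"]}

```bash
ls; mkdir -p pics
python3 - <<'E'
from plant import arm
import cv2,pickle
o=arm.observe();print({k:o[k] for k in('t','tcp_pos','ee_rot','ft_force','grip_width')})
d={n:arm.snapshot(n) for n in('side','top')}
pickle.dump((o,d),open('s0.pkl','wb'))
for n in d:
    cv2.imwrite(f'pics/{n}0.png',d[n]['frame'][:,:,::-1]);print(n,d[n]['intrinsics'],d[n]['k1'],d[n]['world_from_camera'])
E
```

```text
pics
{'t': 0.0, 'tcp_pos': array([167.88299525, 549.31809887, 230.31619916]), 'ee_rot': array([-4.64385171e-01, -3.10641866e+00,  2.77934990e-03]), 'ft_force': array([-0.28332642, -0.11286725, -0.70893262]), 'grip_width': 85.23515933483307}
side [[558.02036019   0.         315.40547592]
 [  0.         558.02036019 230.34496689]
 [  0.           0.           1.        ]] -0.007509062462039599 [[ 7.03688181e-01  4.47757930e-01 -5.51666367e-01 -6.29413116e+01]
 [-7.10437358e-01  4.54435509e-01 -5.37370569e-01 -5.88906900e+02]
 [ 1.00848531e-02  7.70065714e-01  6.37884858e-01  8.88929962e+02]
 [ 0.00000000e+00  0.00000000e+00  0.00000000e+00  1.00000000e+00]]
top [[514.61280405   0.         312.63070889]
 [  0.         514.61280405 235.64526338]
 [  0.           0.           1.        ]] -0.061701302777617366 [[ 3.30058357e-03  9.90010439e-01 -1.40955445e-01  3.99454338e+02]
 [-9.99773182e-01  6.23267004e-03  2.03651123e-02  3.90429835e+01]
 [ 2.10402025e-02  1.40856257e-01  9.89806458e-01  1.04691773e+03]
 [ 0.00000000e+00  0.00000000e+00  0.00000000e+00  1.00000000e+00]]
```

View pics/top0.png

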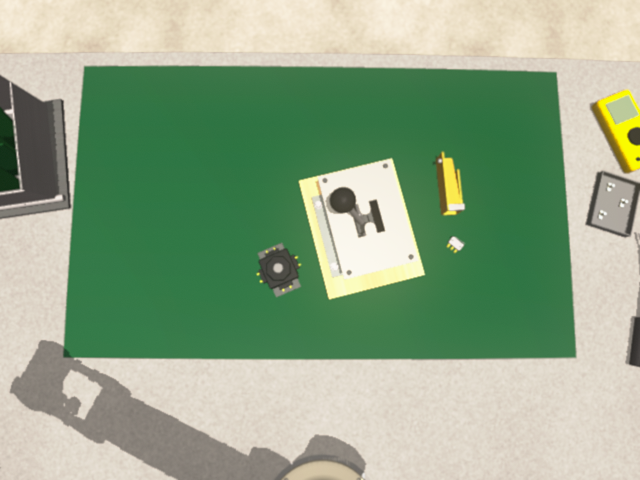

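View pics/side0.png

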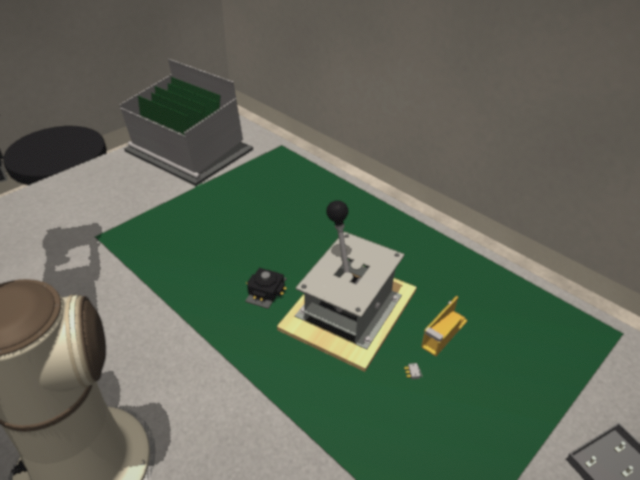

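Top view: board corners are about (300,180), (393,159), (424,275) and (330,298). The plate screws are near (325,181), (385,166), (411,257) and (349,272), and the knob is at (342,200), far left. In the side view the knob is at (337,212).

```bash
cat > h.py <<'E'
import numpy as np,cv2
def ray(s,px):
    K=s['intrinsics'];k=s['k1'];T=s['world_from_camera']
    u=cv2.undistortPoints(np.array(px,float).reshape(-1,1,2),K,np.array([k,0,0,0,0.])).reshape(-1,2)
    d=np.c_[u[:,0],-u[:,1],-np.ones(len(u))]@T[:3,:3].T
    return T[:3,3],d
def onz(s,px,z):
    o,d=ray(s,px); return o+d*((z-o[2])/d[:,2])[:,None]
def tri(a,pa,b,pb):
    o1,d1=ray(a,[pa]);o2,d2=ray(b,[pb]);d1=d1[0];d2=d2[0]
    t=np.linalg.lstsq(np.c_[d1,-d2],o2-o1,rcond=None)[0]
    p=o1+t[0]*d1;q=o2+t[1]*d2; return (p+q)/2,np.linalg.norm(p-q)
def knob(f,box):
    x0,y0,x1,y1=box; m=(f[y0:y1,x0:x1].max(2)<60).astype(np.uint8)
    m=cv2.morphologyEx(m,cv2.MORPH_OPEN,np.ones((7,7),np.uint8))
    c=max(cv2.findContours(m,0,2)[0],key=cv2.contourArea); (x,y),r=cv2.minEnclosingCircle(c); return (x+x0,y+y0),r
E
python3 - <<'E'
import pickle,numpy as np,cv2
from h import *
o,d=pickle.load(open('s0.pkl','rb'));t,s=d['top'],d['side']
kt=knob(t['frame'],(320,180,365,222));ks=knob(s['frame'],(315,190,360,235));print(kt,ks)
k,e=tri(t,kt[0],s,ks[0]);print('knob',k,e)
# refine screws: darkest blob near guess
g=cv2.cvtColor(t['frame'],cv2.COLOR_RGB2GRAY)
P=[]
for x,y in[(325,181),(385,166),(411,257),(349,272)]:
    w=255.-g[y-5:y+6,x-5:x+6];w=np.clip(w-np.median(w)-40,0,None);yy,xx=np.mgrid[y-5:y+6,x-5:x+6]
    P.append(((w*xx).sum()/w.sum(),(w*yy).sum()/w.sum()))
S=onz(t,P,118);c=S.mean(0);print(np.round(P,1));print(S.round(1),c)
v=S[0]-S[3]+S[1]-S[2];yaw=np.arctan2(v[1],v[0]);w=S[0]-S[1]+S[3]-S[2]
print('yaw',yaw,np.arctan2(-w[0],w[1]),np.linalg.norm(v)/2,np.linalg.norm(w)/2)
B=onz(t,[(300,180),(393,159),(424,275),(330,298)],15);print('board',B.round(0),B.mean(0),[np.linalg.norm(B[i]-B[i-1]) for i in range(4)])
R=np.array([[np.cos(yaw),-np.sin(yaw)],[np.sin(yaw),np.cos(yaw)]])
l=np.r_[R.T@(k-c)[:2],k[2]-50];print('knob local',l,np.linalg.norm(l),'t',np.arcsin(l[0]/190),'c',np.arctan2(-l[1],l[2]))
for n,px in(('joy',(278,268)),('sw',(456,244)),('chute',(452,185))): print(n,onz(t,[px],25))
cv2.imwrite('pics/crop.png',cv2.resize(np.hstack([t['frame'][150:300,290:430],s['frame'][190:340,280:420]])[:,:,::-1],None,fx=2.8,fy=2.8))
E
```

```text
Traceback (most recent call last):
  File "h.py", line 16, in knob
    c=max(cv2.findContours(m,0,2)[0],key=cv2.contourArea); (x,y),r=cv2.minEnclosingCircle(c); return (x+x0,y+y0),r
ValueError: max() iterable argument is empty
```

```bash
sed -i 's/<60/<th/; s/def knob(f,box)/def knob(f,box,th=85)/' h.py
cat > m.py <<'E'
import pickle,numpy as np,cv2
from h import *
o,d=pickle.load(open('s0.pkl','rb'));t,s=d['top'],d['side']
print(t['frame'][200,342],s['frame'][212,337])
kt=knob(t['frame'],(320,180,365,222));ks=knob(s['frame'],(315,190,360,235),60);print(kt,ks)
k,e=tri(t,kt[0],s,ks[0]);print('knob',k,e)
g=cv2.cvtColor(t['frame'],cv2.COLOR_RGB2GRAY)
P=[]
for x,y in[(325,181),(385,166),(411,257),(349,272)]:
    w=255.-g[y-5:y+6,x-5:x+6];w=np.clip(w-np.median(w)-40,0,None);yy,xx=np.mgrid[y-5:y+6,x-5:x+6]
    P.append(((w*xx).sum()/w.sum(),(w*yy).sum()/w.sum()))
S=onz(t,P,118);c=S.mean(0);print(np.round(P,1));print(S.round(1),c)
v=S[0]-S[3]+S[1]-S[2];yaw=np.arctan2(v[1],v[0]);w=S[0]-S[1]+S[3]-S[2]
print('yaw',yaw,np.arctan2(-w[0],w[1]),np.linalg.norm(v)/2,np.linalg.norm(w)/2)
B=onz(t,[(300,180),(393,159),(424,275),(330,298)],15);print('board',B.round(0),B.mean(0),[np.linalg.norm(B[i]-B[i-1]) for i in range(4)])
R=np.array([[np.cos(yaw),-np.sin(yaw)],[np.sin(yaw),np.cos(yaw)]])
l=np.r_[R.T@(k-c)[:2],k[2]-50];print('knob local',l,np.linalg.norm(l),'t',np.arcsin(l[0]/190),'c',np.arctan2(-l[1],l[2]))
for n,px in(('joy',(278,268)),('sw',(456,244)),('chute',(452,185))): print(n,onz(t,[px],25))
cv2.imwrite('pics/crop.png',cv2.resize(np.hstack([t['frame'][150:300,290:430],s['frame'][190:340,280:420]])[:,:,::-1],None,fx=2.8,fy=2.8))
E
python3 m.py
```

```text
[86 82 73] [32 31 31]
((342.657434463501, 200.69824981689453), 12.975685119628906) ((337.0, 213.0), 12.649210929870605)
knob [573.37897874 -26.3342133  230.25576636] 0.18039190310203682
[[324.5 180. ]
 [384.9 165.5]
 [410.5 256.4]
 [348.6 272. ]]
[[ 636.1   -1.7  118. ]
 [ 665.2 -114.8  118. ]
 [ 494.6 -158.9  118. ]
 [ 465.6  -45.4  118. ]] [565.37299662 -80.18383986 118.        ]
yaw 0.2519846329223252 0.25119316541319736 176.02743098851815 116.90328218850681
board [[ 662.   44.   15.]
 [ 709. -149.   15.]
 [ 468. -207.   15.]
 [ 421.  -17.   15.]] [564.78782017 -82.40194006  15.        ] [np.float64(248.6471341720153), np.float64(198.87570371044168), np.float64(248.1410893702588), np.float64(195.79817727822578)]
knob local [ 21.17928313  50.1529261  180.25576636] 188.29768808201436 t 0.11170205724789493 c -0.27136850485996844
joy [[479.62387951  86.61695065  25.        ]]
sw [[ 529.73431843 -272.18893247   25.        ]]
chute [[ 652.04343118 -268.45545572   25.        ]]
```

View pics/crop.png

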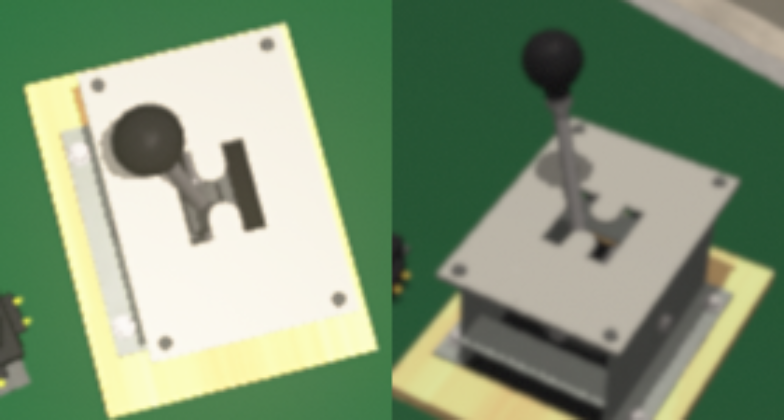

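The crop confirms the lever is in the left leg, partly toward first (t≈0.11, 21 mm far of neutral). The plate centre is about (565,-81) and the yaw 0.25. The board measures 249x197, the lever length 188, and the knob ray gap is 0.2 mm, so all agree with the given sizes. Next I raise the arm, shut the fingers and travel.

Emit:
apply_moves([
  {"jaw":0,"x":0,"y":0,"z":-50,"spin":0},
  {"jaw":0,"x":0,"y":0,"z":-50,"spin":0},
  {"jaw":0,"x":-48,"y":-32,"z":0,"spin":0},
  {"jaw":0,"x":-48,"y":-32,"z":0,"spin":0},
  {"jaw":0,"x":-48,"y":-32,"z":0,"spin":0},
  {"jaw":0,"x":-48,"y":-32,"z":0,"spin":0},
  {"jaw":0,"x":-48,"y":-32,"z":0,"spin":0},
  {"jaw":0,"x":-48,"y":-32,"z":0,"spin":0},
  {"jaw":0,"x":-48,"y":-32,"z":0,"spin":0},
  {"jaw":0,"x":-48,"y":-32,"z":0,"spin":0},
  {"jaw":0,"x":-48,"y":-32,"z":0,"spin":0},
  {"jaw":0,"x":-48,"y":-32,"z":0,"spin":0},
])

```text
t: 1.6
tcp_pos: [534.4, 101.8, 330.9]
ee_rot: [-0.465, -3.106, -0.0]
ft_force: [0.3, 0.5, -0.2]
grip_width: 0.0
grasp_force: 0.0
```

Emit:
apply_moves([
  {"jaw":0,"x":0,"y":0,"z":0,"spin":-10},
  {"jaw":0,"x":0,"y":0,"z":0,"spin":-10},
  {"jaw":0,"x":0,"y":0,"z":0,"spin":-10},
  {"jaw":0,"x":0,"y":0,"z":0,"spin":-1.4},
  {"jaw":0,"x":0,"y":0,"z":0,"spin":0},
])

```text
t: 2.22
tcp_pos: [533.5, 103.5, 331.0]
ee_rot: [0.39, -3.117, -0.0]
ft_force: [-0.2, -0.2, 1.0]
grip_width: 0.4
grasp_force: 0.0
```

```bash
cat > loc.py <<'E'
from plant import arm
import numpy as np
from scipy.spatial.transform import Rotation as Ro
def st():
    o=arm.observe();c,s=np.cos(.25),np.sin(.25);R=np.array([[c,-s],[s,c]])
    l=R.T@(o['tcp_pos'][:2]-[565,-81]);X=Ro.from_rotvec(o['ee_rot']).as_matrix()
    print('t',round(o['t'],2),'local',l.round(1),'z',o['tcp_pos'][2].round(1),'toolx rel deg',np.degrees(np.arctan2(X[1,0],X[0,0])-.25).round(1),'F local',(R.T@o['ft_force'][:2]).round(1),'w',o['grip_width'].round(1),o['joint_pos'].round(2))
if __name__=='__main__': st()
E
python3 loc.py
```

```text
Traceback (most recent call last):
  File "loc.py", line 8, in <module>
    if __name__=='__main__': st()
                             ~~^^
  File "loc.py", line 7, in st
    print('t',round(o['t'],2),'local',l.round(1),'z',o['tcp_pos'][2].round(1),'toolx rel deg',np.degrees(np.arctan2(X[1,0],X[0,0])-.25).round(1),'F local',(R.T@o['ft_force'][:2]).round(1),'w',o['grip_width'].round(1),o['joint_pos'].round(2))
                                                                                                                                                                                                ^^^^^^^^^^^^^^^^^^^^^
AttributeError: 'float' object has no attribute 'round'
```

Emit:
apply_moves([
  {"jaw":0,"x":-33,"y":-45,"z":0,"spin":0},
  {"jaw":0,"x":-32,"y":-45,"z":0,"spin":0},
  {"jaw":0,"x":0,"y":-46,"z":0,"spin":0},
  {"jaw":0,"x":0,"y":0,"z":40,"spin":0},
  {"jaw":0,"x":0,"y":0,"z":40,"spin":0},
  {"jaw":0,"x":0,"y":0,"z":36,"spin":0},
  {"jaw":0,"x":0,"y":0,"z":0,"spin":0},
])

```text
t: 3.1
tcp_pos: [628.1, -11.6, 211.5]
ee_rot: [0.39, -3.11, -0.004]
ft_force: [-0.9, -0.5, -0.6]
grip_width: -0.3
grasp_force: 0.0
```

```bash
sed -i "s/o\['grip_width'\].round(1)/round(o['grip_width'],1)/" loc.py
cat > look.py <<'E'
import sys,cv2,numpy as np
from plant import arm
from loc import st
st()
n=sys.argv[1]
f=[arm.snapshot(k)['frame'] for k in('top','side')]
cv2.imwrite(f'pics/{n}.png',cv2.resize(np.hstack([f[0][120:300,280:460],f[1][160:340,260:440]])[:,:,::-1],None,fx=2.2,fy=2.2))
E
python3 look.py a
```

```text
t 3.1 local [78.3 51.6] z 211.5 toolx rel deg -180.0 F local [-1.  -0.3] w -0.3 [-0.21  0.31  1.45 -0.    1.38 -2.03]
```

View pics/a.png

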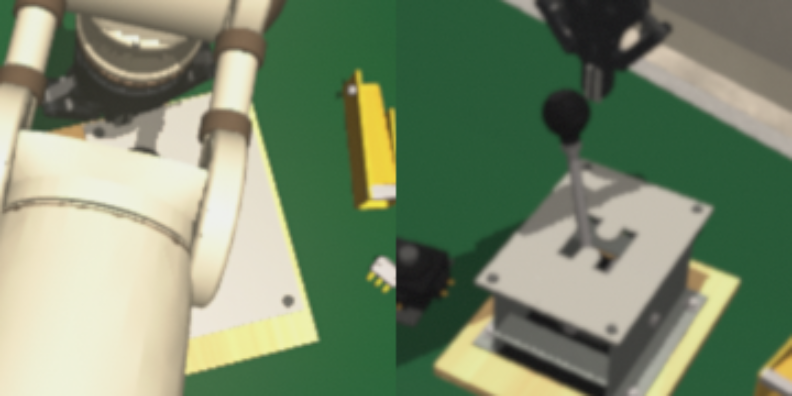

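The side view shows the shut fingers standing clear behind the knob on its far side, with the knob at about (566,115) in the crop. The top view is blocked by the arm, so I'll track the knob from the side camera.

```bash
cat > kn.py <<'E'
import numpy as np,sys
from plant import arm
from h import *
from loc import st
def kn():
    s=arm.snapshot('side');f=s['frame']
    # steel rod goes up to knob: take dark, round blob (r 11..14 px) by Hough-free search over dark contours
    x0,y0,x1,y1=map(int,sys.argv[1:5])
    p,r=knob(f,(x0,y0,x1,y1),60)
    o,d=ray(s,[p]);d=d[0]/np.linalg.norm(d[0]);q=o-np.array([565,-81,50.])
    b=q@d;D=b*b-(q@q-190**2);t=-b-np.sqrt(max(D,0));w=q+t*d
    c,sn=np.cos(.25),np.sin(.25);l=[c*w[0]+sn*w[1],-sn*w[0]+c*w[1],w[2]]
    print('px',np.round(p,1),'r',round(r,1),'D',round(D),'knob',np.round(l,1),'throw',round(np.arcsin(l[0]/190),3),'side',round(np.arctan2(-l[1],l[2]),3))
st();kn()
E
python3 kn.py 315 195 360 228
```

```text
t 3.2 local [80.8 50.4] z 216.5 toolx rel deg -180.0 F local [-0.  -0.1] w -0.5 [-0.21  0.31  1.45 -0.    1.38 -2.03]
px [337.1 212.7] r 12.3 D 6256 knob [ 20.5  50.  182.2] throw 0.108 side -0.268
```

Emit:
apply_moves([
  {"jaw":0,"x":10,"y":0,"z":0,"spin":0},
  {"jaw":0,"x":8,"y":0,"z":0,"spin":0},
  {"jaw":0,"x":4,"y":0,"z":0,"spin":0},
  {"jaw":0,"x":4,"y":0,"z":0,"spin":0},
  {"jaw":0,"x":4,"y":0,"z":0,"spin":0},
  {"jaw":0,"x":4,"y":0,"z":0,"spin":0},
  {"jaw":0,"x":0,"y":0,"z":0,"spin":0},
])

```text
t: 4.12
tcp_pos: [597.7, -20.6, 215.8]
ee_rot: [-0.393, 3.116, -0.0]
ft_force: [4.9, 1.3, 3.6]
grip_width: -0.0
grasp_force: 1.8
```

```bash
python3 kn.py 310 195 355 235;python3 look.py b
```

```text
t 4.12 local [46.6 50.4] z 215.8 toolx rel deg -179.9 F local [5.1 0.1] w -0.0 [-0.24  0.23  1.55  0.    1.36 -2.06]
px [336.6 213.6] r 12.9 D 6846 knob [ 16.7  49.1 182.8] throw 0.088 side -0.262
t 4.17 local [46.6 50.4] z 215.6 toolx rel deg -179.9 F local [3.9 0.5] w 0.0 [-0.24  0.23  1.55  0.    1.36 -2.06]
```

View pics/b.png

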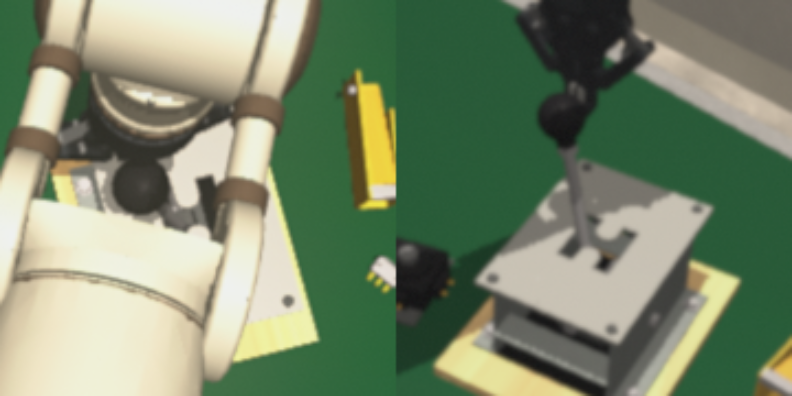

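The fingers touch the knob's far side at 5 N, and the knob shows in the top view at crop (140,185). It still needs about 16 mm more.

Emit:
apply_moves([
  {"jaw":0,"x":4,"y":0,"z":0,"spin":0},
  {"jaw":0,"x":4,"y":0,"z":0,"spin":0},
  {"jaw":0,"x":4,"y":0,"z":0,"spin":0},
  {"jaw":0,"x":3,"y":0,"z":0,"spin":0},
  {"jaw":0,"x":0,"y":0,"z":0,"spin":0},
  {"jaw":0,"x":-20,"y":0,"z":0,"spin":0},
  {"jaw":0,"x":-20,"y":0,"z":0,"spin":0},
  {"jaw":0,"x":0,"y":0,"z":0,"spin":0},
])

```text
t: 5.28
tcp_pos: [621.0, -14.4, 213.9]
ee_rot: [0.394, -3.113, -0.0]
ft_force: [-0.3, 0.3, -0.5]
grip_width: 0.0
grasp_force: 0.0
```

```bash
python3 kn.py 310 195 355 235;python3 kn.py 310 202 352 238
```

```text
t 5.28 local [70.7 50.7] z 213.9 toolx rel deg -179.9 F local [-0.2  0.4] w 0.0 [-0.22  0.29  1.48 -0.    1.38 -2.04]
px [331.  218.5] r 12.5 D 9338 knob [ -2.3  50.7 183.1] throw -0.012 side -0.27
t 5.33 local [70.3 50.7] z 214.0 toolx rel deg -179.9 F local [ 0.  -0.3] w -0.3 [-0.22  0.29  1.48 -0.    1.38 -2.04]
px [331.  218.5] r 12.5 D 9338 knob [ -2.3  50.7 183.1] throw -0.012 side -0.27
```

Neutral is reached: throw -0.012, side -0.27. Now I go around to the left side and push right.

Emit:
apply_moves([
  {"jaw":0,"x":0,"y":30,"z":0,"spin":0},
  {"jaw":0,"x":0,"y":30,"z":0,"spin":0},
  {"jaw":0,"x":35,"y":0,"z":0,"spin":0},
  {"jaw":0,"x":36,"y":0,"z":0,"spin":0},
  {"jaw":0,"x":0,"y":0,"z":0,"spin":0},
  {"jaw":0,"x":0,"y":-12,"z":0,"spin":0},
  {"jaw":0,"x":0,"y":-6,"z":0,"spin":0},
  {"jaw":0,"x":0,"y":-5,"z":0,"spin":0},
  {"jaw":0,"x":0,"y":-5,"z":0,"spin":0},
  {"jaw":0,"x":0,"y":-5,"z":0,"spin":0},
  {"jaw":0,"x":0,"y":-5,"z":0,"spin":0},
  {"jaw":0,"x":0,"y":0,"z":0,"spin":0},
])

```text
t: 6.88
tcp_pos: [547.5, -11.3, 215.2]
ee_rot: [0.393, -3.117, 0.001]
ft_force: [1.9, 0.3, -0.3]
grip_width: -0.2
grasp_force: 0.3
```

```bash
python3 kn.py 310 195 375 245;python3 look.py c
```

```text
t 6.88 local [ 0.3 71.8] z 215.2 toolx rel deg -180.0 F local [ 1.9 -0.2] w -0.2 [-0.24  0.1   1.69 -0.    1.35 -2.06]
px [327. 213.] r 24.8 D 4878 knob [ 16.8  70.  175.8] throw 0.088 side -0.379
t 6.92 local [ 0.2 71.9] z 215.0 toolx rel deg -179.9 F local [0.2 0.9] w 0.3 [-0.24  0.1   1.69 -0.    1.35 -2.06]
```

View pics/c.png

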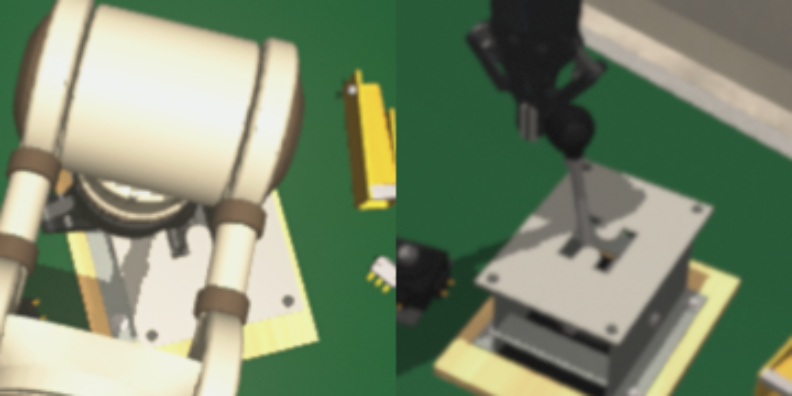

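The post bears on the knob's left side, with the knob at about px (340,220). The lever is moving right with little force, so I keep going.

Emit:
apply_moves([
  {"jaw":0,"x":0,"y":-6,"z":0,"spin":0},
  {"jaw":0,"x":0,"y":-6,"z":0,"spin":0},
  {"jaw":0,"x":0,"y":-6,"z":0,"spin":0},
  {"jaw":0,"x":0,"y":-6,"z":0,"spin":0},
  {"jaw":0,"x":0,"y":-6,"z":0,"spin":0},
  {"jaw":0,"x":0,"y":-6,"z":0,"spin":0},
  {"jaw":0,"x":0,"y":-6,"z":0,"spin":0},
  {"jaw":0,"x":0,"y":-6,"z":0,"spin":0},
  {"jaw":0,"x":0,"y":-6,"z":0,"spin":0},
  {"jaw":0,"x":0,"y":-6,"z":0,"spin":0},
  {"jaw":0,"x":0,"y":0,"z":0,"spin":0},
])

```text
t: 8.4
tcp_pos: [562.4, -69.6, 215.1]
ee_rot: [0.393, -3.117, 0.001]
ft_force: [-0.8, -0.6, -0.1]
grip_width: -0.3
grasp_force: 0.0
```

```bash
python3 look.py d
```

```text
t 8.4 local [ 0.3 11.7] z 215.1 toolx rel deg -180.0 F local [-0.9 -0.4] w -0.3 [-0.34  0.15  1.64 -0.    1.35 -2.16]
```

View pics/d.png

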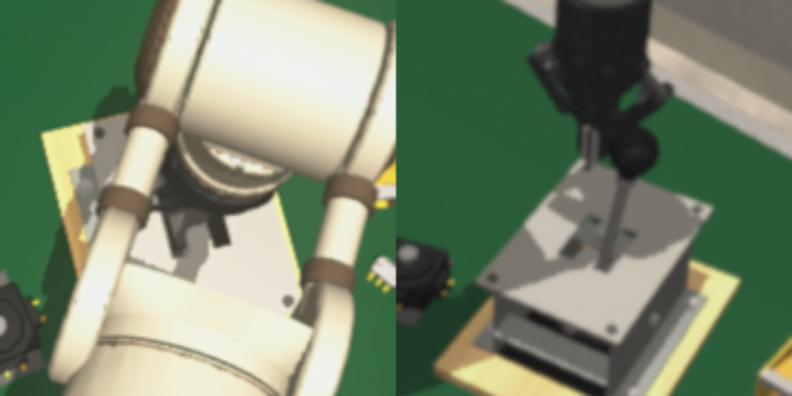

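The lever is across toward the right leg, with the knob at about px (368,229) beside the fingers. I compute its angles from that.

```bash
cat > kp.py <<'E'
import pickle,sys,numpy as np
from h import *
s=pickle.load(open('s0.pkl','rb'))[1]['side']
def kp(p):
    o,d=ray(s,[p]);d=d[0]/np.linalg.norm(d[0]);q=o-np.array([565,-81,50.])
    b=q@d;D=b*b-(q@q-190**2);w=q+(-b-np.sqrt(max(D,0)))*d
    c,sn=np.cos(.25),np.sin(.25);l=[c*w[0]+sn*w[1],-sn*w[0]+c*w[1],w[2]]
    print(p,np.round(l,1),'throw',round(np.arcsin(l[0]/190),3),'side',round(np.arctan2(-l[1],l[2]),3))
if __name__=='__main__':
    for a in sys.argv[1:]: kp(tuple(map(float,a.split(','))))
E
python3 kp.py 339.5,220 367.7,229.1
```

```text
(339.5, 220.0) [ -2.6  32.5 187.2] throw -0.014 side -0.172
(367.7, 229.1) [ -0.6 -25.3 188.3] throw -0.003 side 0.134
```

Emit:
apply_moves([
  {"jaw":0,"x":0,"y":-5,"z":0,"spin":0},
  {"jaw":0,"x":0,"y":-5,"z":0,"spin":0},
  {"jaw":0,"x":0,"y":-4,"z":0,"spin":0},
  {"jaw":0,"x":0,"y":-4,"z":0,"spin":0},
  {"jaw":0,"x":0,"y":-3,"z":0,"spin":0},
  {"jaw":0,"x":0,"y":0,"z":0,"spin":0},
])

```text
t: 9.25
tcp_pos: [567.7, -89.6, 215.5]
ee_rot: [-0.393, 3.117, -0.001]
ft_force: [-0.1, 0.4, -0.9]
grip_width: 0.4
grasp_force: 0.3
```

Emit:
apply_moves([
  {"jaw":0,"x":0,"y":-2,"z":0,"spin":0},
  {"jaw":0,"x":0,"y":0,"z":0,"spin":0},
])

```text
t: 9.5
tcp_pos: [568.1, -91.2, 215.4]
ee_rot: [-0.394, 3.117, -0.0]
ft_force: [0.6, 1.3, -0.4]
grip_width: -0.3
grasp_force: 0.6
```

```bash
python3 look.py e
```

```text
t 9.5 local [  0.5 -10.7] z 215.4 toolx rel deg -179.9 F local [0.9 1.2] w -0.3 [-0.37  0.17  1.61 -0.    1.36 -2.19]
```

View pics/e.png

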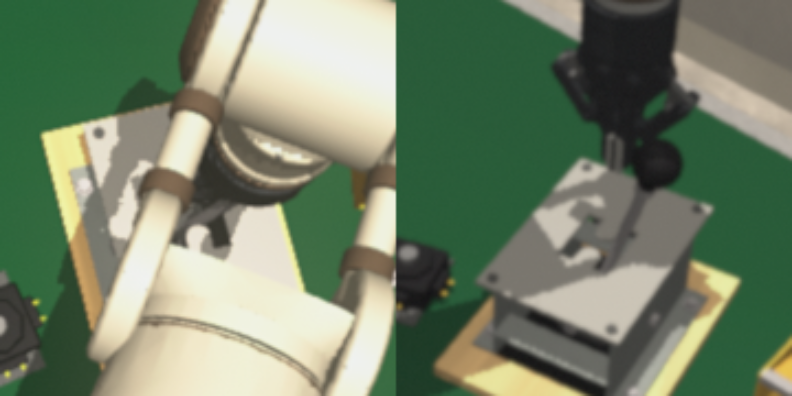

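The knob is at about px (379.5,233.6), beside the post with 1 N on it. I check the angle, then back off.

Emit:
apply_moves([
  {"jaw":0,"x":0,"y":15,"z":0,"spin":0},
  {"jaw":0,"x":0,"y":15,"z":0,"spin":0},
  {"jaw":0,"x":30,"y":0,"z":0,"spin":0},
  {"jaw":0,"x":30,"y":0,"z":0,"spin":0},
  {"jaw":0,"x":0,"y":0,"z":0,"spin":0},
])

```text
t: 10.22
tcp_pos: [501.3, -76.2, 215.4]
ee_rot: [-0.393, 3.117, -0.0]
ft_force: [0.6, -0.2, 0.1]
grip_width: 0.1
grasp_force: 0.0
```

```bash
python3 kp.py 379.5,233.6; python3 kn.py 352 212 402 258
```

```text
(379.5, 233.6) [  3.9 -47.5 183.9] throw 0.02 side 0.253
t 10.22 local [-60.5  20.4] z 215.4 toolx rel deg -179.9 F local [ 0.5 -0.4] w 0.1 [-0.39 -0.01  1.8  -0.    1.34 -2.21]
px [378. 235.] r 12.2 D 17406 knob [ -1.4 -46.9 184.1] throw -0.007 side 0.25
```

Side is 0.25 and throw -0.007, so the lever is in the right leg. Now I move to its near side and push far.

Emit:
apply_moves([
  {"jaw":0,"x":0,"y":-35,"z":0,"spin":0},
  {"jaw":0,"x":0,"y":-34,"z":0,"spin":0},
  {"jaw":0,"x":-15,"y":0,"z":0,"spin":0},
  {"jaw":0,"x":-8,"y":0,"z":0,"spin":0},
  {"jaw":0,"x":-5,"y":0,"z":0,"spin":0},
  {"jaw":0,"x":-5,"y":0,"z":0,"spin":0},
  {"jaw":0,"x":-5,"y":0,"z":0,"spin":0},
  {"jaw":0,"x":-5,"y":0,"z":0,"spin":0},
  {"jaw":0,"x":0,"y":0,"z":0,"spin":0},
])

```text
t: 11.4
tcp_pos: [561.5, -132.9, 215.3]
ee_rot: [-0.394, 3.117, 0.0]
ft_force: [-2.6, -0.1, 1.6]
grip_width: -0.0
grasp_force: 1.3
```

Emit:
apply_moves([
  {"jaw":0,"x":-5,"y":0,"z":0,"spin":0},
  {"jaw":0,"x":-5,"y":0,"z":0,"spin":0},
  {"jaw":0,"x":-5,"y":0,"z":0,"spin":0},
  {"jaw":0,"x":-5,"y":0,"z":0,"spin":0},
  {"jaw":0,"x":-5,"y":0,"z":0,"spin":0},
  {"jaw":0,"x":-5,"y":0,"z":0,"spin":0},
  {"jaw":0,"x":0,"y":0,"z":0,"spin":0},
])

```text
t: 12.28
tcp_pos: [590.4, -125.5, 214.7]
ee_rot: [0.394, -3.116, -0.0]
ft_force: [-3.0, 0.1, -2.3]
grip_width: 0.1
grasp_force: 1.3
```

```bash
python3 look.py f
```

```text
t 12.28 local [ 13.6 -49.4] z 214.7 toolx rel deg -179.9 F local [-2.8  0.8] w 0.1 [-0.41  0.24  1.53 -0.    1.37 -2.23]
```

View pics/f.png

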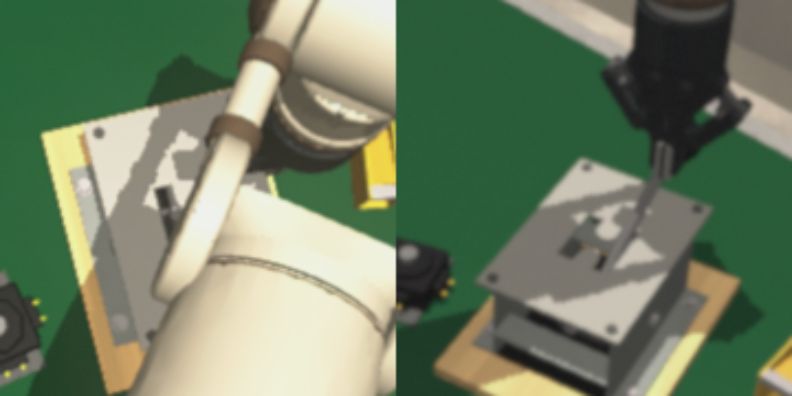

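The knob is hidden behind the fingers and the rod leans far. The force is a steady 3 N, so I go on to the stop in small steps and watch the force.

Emit:
apply_moves([
  {"jaw":0,"x":-4,"y":0,"z":0,"spin":0},
  {"jaw":0,"x":-3,"y":0,"z":0,"spin":0},
  {"jaw":0,"x":-3,"y":0,"z":0,"spin":0},
  {"jaw":0,"x":0,"y":0,"z":0,"spin":0},
])

```text
t: 12.88
tcp_pos: [600.3, -123.2, 215.4]
ee_rot: [-0.394, 3.117, -0.0]
ft_force: [-3.2, -1.2, -1.9]
grip_width: -0.2
grasp_force: 1.4
```

Emit:
apply_moves([
  {"jaw":0,"x":-2,"y":0,"z":0,"spin":0},
  {"jaw":0,"x":0,"y":0,"z":0,"spin":0},
])

```text
t: 13.12
tcp_pos: [602.1, -122.7, 215.3]
ee_rot: [-0.394, 3.117, -0.0]
ft_force: [-4.0, -1.1, -2.0]
grip_width: 0.1
grasp_force: 1.5
```

Emit:
apply_moves([
  {"jaw":0,"x":-1.5,"y":0,"z":0,"spin":0},
  {"jaw":0,"x":0,"y":0,"z":0,"spin":0},
])

```text
t: 13.38
tcp_pos: [603.5, -122.3, 215.3]
ee_rot: [-0.394, 3.117, -0.0]
ft_force: [-2.8, -0.9, -1.9]
grip_width: -0.3
grasp_force: 1.5
```

Not yet at the stop.

Emit:
apply_moves([
  {"jaw":0,"x":-1.5,"y":0,"z":0,"spin":0},
  {"jaw":0,"x":0,"y":0,"z":0,"spin":0},
])

```text
t: 13.62
tcp_pos: [605.0, -121.8, 215.3]
ee_rot: [-0.394, 3.117, 0.0]
ft_force: [-2.7, -0.9, -2.4]
grip_width: 0.1
grasp_force: 1.6
```

Emit:
apply_moves([
  {"jaw":0,"x":-1,"y":0,"z":0,"spin":0},
  {"jaw":0,"x":0,"y":0,"z":0,"spin":0},
])

```text
t: 13.88
tcp_pos: [605.9, -121.6, 215.3]
ee_rot: [0.394, -3.117, -0.0]
ft_force: [-2.3, -1.1, -2.8]
grip_width: -0.2
grasp_force: 1.6
```

Emit:
apply_moves([
  {"jaw":0,"x":-1,"y":0,"z":0,"spin":0},
  {"jaw":0,"x":0,"y":0,"z":0,"spin":0},
])

```text
t: 14.12
tcp_pos: [606.8, -121.4, 215.3]
ee_rot: [0.394, -3.117, -0.0]
ft_force: [-3.8, -0.9, -2.8]
grip_width: -0.2
grasp_force: 1.6
```

Emit:
apply_moves([
  {"jaw":0,"x":-1,"y":0,"z":0,"spin":0},
  {"jaw":0,"x":0,"y":0,"z":0,"spin":0},
])

```text
t: 14.38
tcp_pos: [607.6, -121.2, 215.2]
ee_rot: [0.394, -3.116, -0.0]
ft_force: [-4.2, -1.3, -1.5]
grip_width: -0.4
grasp_force: 2.1
```

Emit:
apply_moves([
  {"jaw":0,"x":-1,"y":0,"z":0,"spin":0},
  {"jaw":0,"x":0,"y":0,"z":0,"spin":0},
])

```text
t: 14.62
tcp_pos: [608.4, -120.9, 215.0]
ee_rot: [0.393, -3.116, -0.0]
ft_force: [-5.7, -1.4, -3.8]
grip_width: -0.4
grasp_force: 2.7
```

Emit:
apply_moves([
  {"jaw":0,"x":-1,"y":0,"z":0,"spin":0},
  {"jaw":0,"x":0,"y":0,"z":0,"spin":0},
])

```text
t: 14.88
tcp_pos: [609.0, -120.7, 214.9]
ee_rot: [0.393, -3.115, -0.0]
ft_force: [-6.3, -1.5, -1.9]
grip_width: 0.2
grasp_force: 3.1
```

The force is rising, so the buffer is engaged. One more step, then I back off and rise clear.

Emit:
apply_moves([
  {"jaw":0,"x":-1.5,"y":0,"z":0,"spin":0},
  {"jaw":0,"x":0,"y":0,"z":0,"spin":0},
  {"jaw":0,"x":0,"y":0,"z":0,"spin":0},
])

```text
t: 15.25
tcp_pos: [610.0, -120.4, 214.7]
ee_rot: [0.393, -3.114, -0.001]
ft_force: [-8.0, -2.0, -2.5]
grip_width: 0.1
grasp_force: 3.9
```

Emit:
apply_moves([
  {"jaw":0,"x":4,"y":0,"z":0,"spin":0},
  {"jaw":0,"x":20,"y":0,"z":0,"spin":0},
  {"jaw":0,"x":30,"y":0,"z":0,"spin":0},
  {"jaw":0,"x":30,"y":0,"z":0,"spin":0},
  {"jaw":0,"x":0,"y":0,"z":-50,"spin":0},
  {"jaw":0,"x":0,"y":0,"z":-50,"spin":0},
  {"jaw":0,"x":0,"y":50,"z":0,"spin":0},
  {"jaw":0,"x":0,"y":50,"z":0,"spin":0},
  {"jaw":0,"x":0,"y":50,"z":0,"spin":0},
  {"jaw":0,"x":0,"y":50,"z":0,"spin":0},
  {"jaw":0,"x":0,"y":0,"z":0,"spin":0},
])

```text
t: 16.62
tcp_pos: [480.6, 55.6, 317.1]
ee_rot: [-0.401, 3.11, 0.001]
ft_force: [-0.9, -1.2, 0.2]
grip_width: 0.1
grasp_force: 0.0
```

```bash
python3 look.py g; python3 kn.py 375 190 440 250
python3 - <<'E'
from plant import arm
from h import *
t=arm.snapshot('top');s=arm.snapshot('side')
a=knob(t['frame'],(370,150,430,215));b=knob(s['frame'],(375,190,440,250),60)
k,e=tri(t,a[0],s,b[0]);w=k-[565,-81,50];c,q=np.cos(.25),np.sin(.25)
l=[c*w[0]+q*w[1],-q*w[0]+c*w[1],w[2]];print(a,b,e,np.round(l,1),np.arcsin(l[0]/190),np.arctan2(-l[1],l[2]))
E
```

```text
t 16.62 local [-48.  153.2] z 317.1 toolx rel deg -179.6 F local [-1.2 -0.9] w 0.1 [-0.14 -0.13  1.72  0.    1.55 -1.96]
t 16.73 local [-48.2 150.4] z 316.5 toolx rel deg -179.9 F local [ 0.6 -0.6] w -0.1 [-0.14 -0.13  1.72  0.    1.55 -1.96]
px [389. 221.] r 12.2 D 6387 knob [ 55.7 -43.6 176.3] throw 0.297 side 0.242
((392.5, 166.0), 14.151071548461914) ((389.58064556121826, 221.40322494506836), 12.229745864868164) 1.8331012232129726 [ 59.3 -44.4 173.6] 0.31737510551778386 0.25052167966940997
```

View pics/g.png

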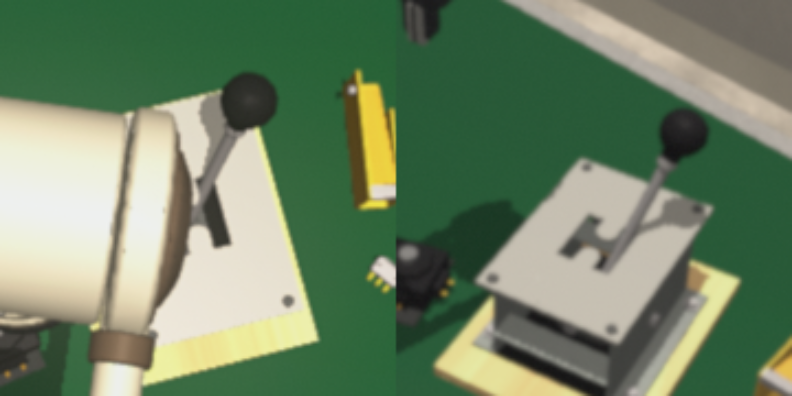

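The knob stands far right (crop top (249,100), side (684,132)), with throw ≈0.317 and side ≈0.25. The stop was felt and the arm is clear, so I hand in.

```bash
python3 -c "
from plant import arm
print(arm.hand_in())"
```

```text
the job is handed in; nothing more can be done
None
```

I pushed the lever to neutral, across and into third gear until the force rose at the end stop (about 8 N); it now stands there untouched at a measured throw of about 0.317 rad (stop 0.32), and the job was handed in at about 17 s.

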